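Reset the coffee counter for a new bag

TASK

A new bag of coffee has been opened. Take the small steel measure off the counter's deep hook without forcing it against the hook, and stand it upright, wholly on the round cork mat. Then push the counter's plunger down, fully and as often as needed, until the drum shows six dots squarely in the window, let the plunger come back up, and leave everything else on the worktop where it is.

Things in the scene. Friction and masses are not known exactly. Their poses are not given: they have to be found in the camera images.
- counter: Grey counter fixed to the worktop, 124 (x) x 210 (y) x 116 mm (z), turned up to 0.3 rad. Origin: centre of its underside; -x is its front (to the robot at yaw 0). Plunger on its flat top at (x 4, y -55), right as the robot sees it. An 8 mm steel rod rises from its top at (45, 65) to z 194 and runs forward over the sloped window to the hook, all in the plane y = 65.
- hook_tip (a point): Top of the hook's free tip, at (-129, 65, 197) mm of the counter. The hook is a U open upward: inside bottom 30 mm below this point and 14 mm behind it (counter +x), 18 mm wide inside. To free the measure, lift it 35 to 55 mm (more, and its rim meets the hook), then draw it straight forward (counter -x) by 30 mm or more.
- window (a point): Centre of the window on the counter's sloped face (42 mm along the slope, 60 mm wide), facing forward and up at 45 degrees; a small black index mark stands on either side of it.
- drum (a joint): Turn (rad) of the eight-sided white drum, moved only by the plunger. Its faces bear 1 to 8 black dots; n dots are square in the window at (n-1)*0.785: six at 3.927 (again at 10.21, a turn later). It may start between two numbers. A full push brings the next number square and only ever adds; the drum stays there by friction. After 8 comes 1.
- plunger (a joint): Travel of the plunger: 0 up, 0.0155 m fully down (end stop). A spring of 2 to 3.5 N brings it back up; pushing it with the drum takes about 5 N. It must go down to within 2 mm of the end stop to complete a step and come back up fully before the next.
- plunger_top (a point): Centre of the flat top of the plunger's black round cap (diameter 34 mm, 10 mm thick), 140 mm above the worktop when up; moves down with it. Push straight down.
- measure: Loose steel coffee measure, 0.16 kg, 206 mm tall. Origin: centre of its base, z up. A cup 50 mm high (52 mm across the base, 64 at the rim), over it a rigid closed bail of 6 mm bar (73 mm wide, top bar at z 122 to 128), on top a wooden knob. It hangs free by the bail in the bottom of the hook, in front of the window, its base 45 mm above the worktop.
- measure_knob (a point): Middle of the measure's round wooden knob (diameter 26 mm, 42 mm tall, upright; z = 164 to 206 of the measure; this point at z = 185). It can be gripped from above in any direction.
- mat: Round cork mat, fixed, diameter 130 mm, 9 mm thick. Origin: centre of its underside, on the worktop.
- pouch: Bystander: stand-up foil bag, 50 x 80 x 157 mm, origin in its underside.
- pepper: Bystander: wooden pepper mill, diameter 58 mm, 140 mm tall, origin in its underside.
- salt: Bystander: salt shaker, diameter 44 mm, 90 mm tall, origin in its underside.

How it is judged:
By the outcome, as a careful person would: the job done as asked, in the order asked, and still so for the second after the job is handed in, with the robot touching nothing.
It also fails if it takes over 54 s, if anything falls off the work surface, if the arm or the gripper's body presses on something with over 40 N, if the wrist force passes 120 N, or if a joint passes its speed limit or range.

ROBOT

A 6-joint arm with a two-finger parallel gripper is mounted at the origin on a cart in front of the work surface, level with it; the furniture and walls round the work are solid. World frame = base frame: x ahead of the robot, y to its left, z up, the work surface at z = 0. Lengths are in m, angles in degrees, forces in N, time in s.
With the tool pointing down it reaches from about 0.325 to 0.75 m from the base axis. Payload 7.6 kg.
Tool frame: the origin (TCP) lies midway between the tips of the shut fingers; the grasp point (between the pads) lies 19 mm behind it; z points along the fingers, x is the direction in which the jaws open and shut, and the axes are right-handed (so a half turn about z gives the same grasp; the last joint's range is limited). The gripper opens to 85 mm and grips with 20 to 120 N. Pads are 22 mm wide; open, the fingers measure 114 mm over their backs; the gripper's body (76 mm by 85 mm) begins 54 mm behind the grasp point. The pads swing forward as they close: fully open they stand 13 mm farther back than shut.
Start: joints at [-71.35, 2.991, 80.254, -0, 96.75, -4.028], TCP at [0.202, -0.484, 0.231] pointing down, gripper open.
Joint ranges: [-166.34, 166.34], [-52.06, 124.39], [6.96, 135.62], [-60.46, 240.46], [14.63, 156.25], [-167.68, 167.68]. Speed limits (degrees/s): [147.25, 147.25, 172.46, 180, 180, 180].

INTERFACE

Orientations are given as a 3x3 rotation matrix whose columns are the frame's x, y, z axes.
In Python, from station import telemetry, read_camera, calibration, workorder gives the robot as it stands. The module is installed in compiled form; this text tells all that it offers.
- The arm moves only by the tool play_rows, never from a script. Its argument "targets" is a list of rows, each a list of 5 numbers: the gripper's target within -1 to 1 (shut at 1, half-way at 0, fully open at -1), then the shift along the tool's x, y, z in mm, then the turn about the tool's z in degrees. In form: [[claw, dx, dy, dz, turn], ...]. A call has exactly 8 rows; each row is the pose to reach, as a shift and turn from the pose commanded when the call began, along the tool's axes at that moment; what a row does not reach only later rows make up. A row lasts 1/12 s, in which the tool goes at most 41.7 mm and 7.16 degrees, less where a joint would pass 70% of its speed; a pose out of reach is approached as far as the arm can. A call with a gripper value outside its range is refused whole. The fingers move at their own pace and stop on an object; the grip force is fixed at half the most. Time passes only in rows, so rows that repeat a pose let the fingers close, or fill a call up. It gives the time, the measured TCP pose, the force and the opening at its end, in the units of the state.
- telemetry.read_state(): the state, without advancing time (a new reading comes with each control period).
- read_camera(name): name is "scene" or "top" or "wrist"; returns the picture (480x640x3 uint8, red, green, blue); there is no depth.
- calibration(name): a dict with "fx", "fy", "cx", "cy" (pixels), "dist_coeffs" ([k1, k2, p1, p2, k3] as OpenCV has them; the pictures are not rectified), "extrinsics" (4x4, takes a point from world to camera coordinates); the wrist camera has in their place "mount" (4x4, takes a point from camera to tool coordinates, whose origin is the TCP and whose axes are the tool frame's). Camera axes: x right, y down, z forward; pixel columns grow to the right and rows downward; lengths in m; the calibration is good to about 2 mm. A picture is of the moment at which its call begins: read the wrist's pose just before it. calibration takes no time and is no camera call.
- workorder.sign_off(): hands the job in, once; it reports no verdict.
The state is a dict: "time_s": time; "qpos": joint angles; "qd": joint speeds; "joint_efforts": joint torques, N m; "position": TCP position; "orientation": TCP orientation; "contact_force": force on the tool from outside, world axes, zero at the start; "moment": the same for the moment, N m; "opening": opening from 0.0 (shut) to 1.0 (fully open).
Only numpy, scipy, OpenCV 4.12 (cv2) and the standard library are available. Lean on these libraries where they do the work, as an engineer would, in place of code of your own. Each camera call takes 0.05 s, during which the arm holds its last target.

## Working session

There is one attempt and no reset: what is moved stays moved. The work goes in short steps, Python scripts to look and compute and a tool call to move; the robot and the scene stay as the last step left them, time stands still between calls to the robot, and variables do not carry over. Pictures are saved under pics/ and viewed, and the job is handed in when it is done.

Besides the shell and the picture viewer there is one more tool, called after "Request:" as a command line: name --pt "numbers of a row" for each row, then --argument value for the rest. play_rows: Moves the arm, as the interface text tells. Its arguments: {"type":"object","properties":{"targets":{"type":"array","items":{"type":"array","items":{"type":"number"}}}},"required":["targets"]}

```bash
mkdir -p pics
python3 - <<'E'
from station import telemetry, read_camera, calibration
import cv2, numpy as np
np.set_printoptions(precision=4,suppress=True)
s=telemetry.read_state(); print(s)
for n in ["scene","top","wrist"]:
    im=read_camera(n); cv2.imwrite(f"pics/{n}0.png",im[:,:,::-1])
    c=calibration(n); print(n,c)
E
```

```text
{'time_s': 0.0, 'qpos': array([-71.3511,   3.0265,  80.3132,  -0.002 ,  96.7504,  -4.0285]), 'qd': array([-0.0036, -0.0885,  0.0273, -0.0013,  0.0137,  0.1304]), 'joint_efforts': array([  0.0011, -38.1665, -36.019 ,  -0.0001,   0.0061,   0.    ]), 'position': array([ 0.2023, -0.4841,  0.2305]), 'orientation': array([[ 0.3855, -0.9227, -0.0005],
       [-0.9227, -0.3855,  0.0015],
       [-0.0016, -0.0001, -1.    ]]), 'contact_force': array([-0.8688,  0.0814, -0.5244]), 'moment': array([ 0.0034,  0.0276, -0.0336]), 'opening': 1.0003883850839697}
scene {'fx': 463.34349729151864, 'fy': 463.34349729151864, 'cx': 315.8383796513962, 'cy': 243.00430514082754, 'dist_coeffs': array([-0.1231,  0.    ,  0.    ,  0.    ,  0.    ]), 'extrinsics': array([[-0.6269, -0.7788, -0.0195,  0.4452],
       [-0.532 ,  0.4462, -0.7197,  0.3527],
       [ 0.5692, -0.4408, -0.6941,  0.8006],
       [ 0.    ,  0.    ,  0.    ,  1.    ]])}
top {'fx': 433.88778927619336, 'fy': 433.88778927619336, 'cx': 318.6743673613952, 'cy': 246.59804917312024, 'dist_coeffs': array([-0.0795,  0.    ,  0.    ,  0.    ,  0.    ]), 'extrinsics': array([[-0.0133, -0.9994, -0.0314,  0.1554],
       [-0.9954,  0.0162, -0.0941,  0.5635],
       [ 0.0945,  0.03  , -0.9951,  0.9836],
       [ 0.    ,  0.    ,  0.    ,  1.    ]])}
wrist {'fx': 344.4896954317194, 'fy': 344.4896954317194, 'cx': 321.0391042239692, 'cy': 242.55770287692044, 'dist_coeffs': array([0.0203, 0.    , 0.    , 0.    , 0.    ]), 'mount': array([[ 1.    , -0.0002, -0.0009, -0.    ],
       [ 0.0005,  0.9486,  0.3166, -0.0801],
       [ 0.0008, -0.3166,  0.9486, -0.1417],
       [ 0.    ,  0.    ,  0.    ,  1.    ]])}
```

View pics/scene0.png

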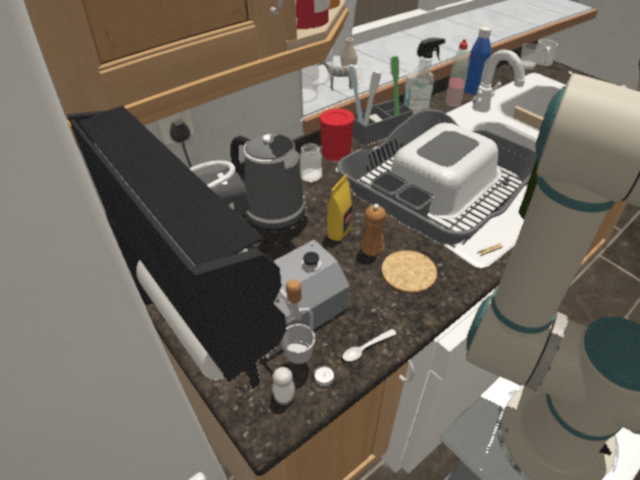

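View pics/top0.png

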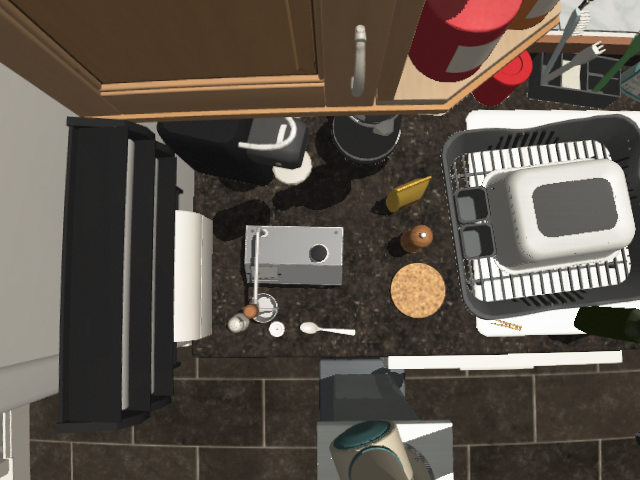

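View pics/wrist0.png

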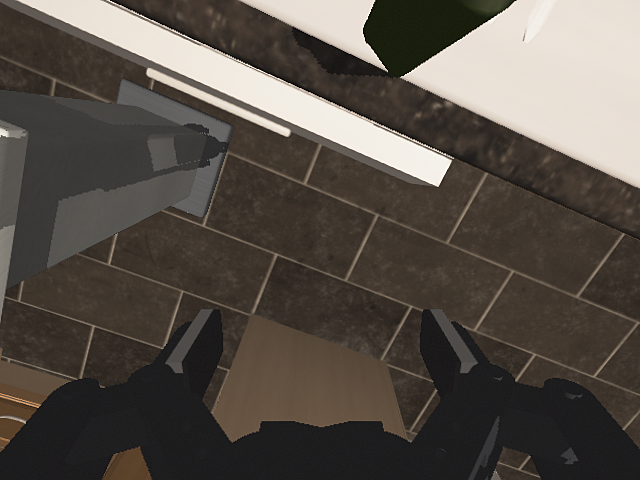

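```bash
cat > h.py <<'E'
import numpy as np, cv2
from station import telemetry, read_camera, calibration
np.set_printoptions(precision=4,suppress=True)
def ray(name,uv,pose=None):
    c=calibration(name); K=np.array([[c['fx'],0,c['cx']],[0,c['fy'],c['cy']],[0,0,1]])
    p=cv2.undistortPoints(np.array([[uv]],float),K,np.array(c['dist_coeffs']))[0,0]
    d=np.array([p[0],p[1],1.])
    if name=='wrist':
        R,t=pose; M=np.array(c['mount']); T=np.eye(4);T[:3,:3]=R;T[:3,3]=t; W=T@M
    else: W=np.linalg.inv(np.array(c['extrinsics']))
    d=W[:3,:3]@d
    return W[:3,3],d/np.linalg.norm(d)
def plane(name,uv,z,pose=None):
    o,d=ray(name,uv,pose); return o+d*(z-o[2])/d[2]
def tri(r1,r2):
    (o1,d1),(o2,d2)=r1,r2
    A=np.stack([d1,-d2],1); s=np.linalg.lstsq(A,o2-o1,rcond=None)[0]
    a=o1+d1*s[0]; b=o2+d2*s[1]; return (a+b)/2, np.linalg.norm(a-b)
def proj(name,P,pose=None):
    c=calibration(name); K=np.array([[c['fx'],0,c['cx']],[0,c['fy'],c['cy']],[0,0,1]])
    if name=='wrist':
        T=np.eye(4);T[:3,:3]=pose[0];T[:3,3]=pose[1]; E=np.linalg.inv(T@np.array(c['mount']))
    else: E=np.array(c['extrinsics'])
    return cv2.projectPoints(np.array(P,float).reshape(-1,3),cv2.Rodrigues(E[:3,:3])[0],E[:3,3],K,np.array(c['dist_coeffs']))[0][:,0]
E
python3 - <<'E'
import cv2
t=cv2.imread('pics/top0.png'); s=cv2.imread('pics/scene0.png')
cv2.imwrite('pics/top0z.png',cv2.resize(t[210:350,220:370],None,fx=5,fy=5,interpolation=cv2.INTER_CUBIC)[:600,:800] if 0 else cv2.resize(t[215:345,225:365],(700,650))[:600])
cv2.imwrite('pics/scene0z.png',cv2.resize(s[230:410,220:420],(660,594),interpolation=cv2.INTER_CUBIC))
E
```

```text
(no output)
```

View pics/top0z.png

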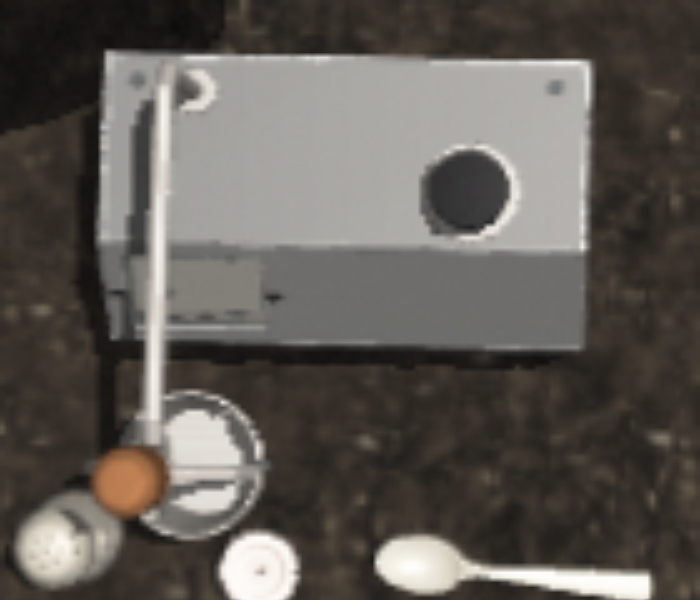

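View pics/scene0z.png

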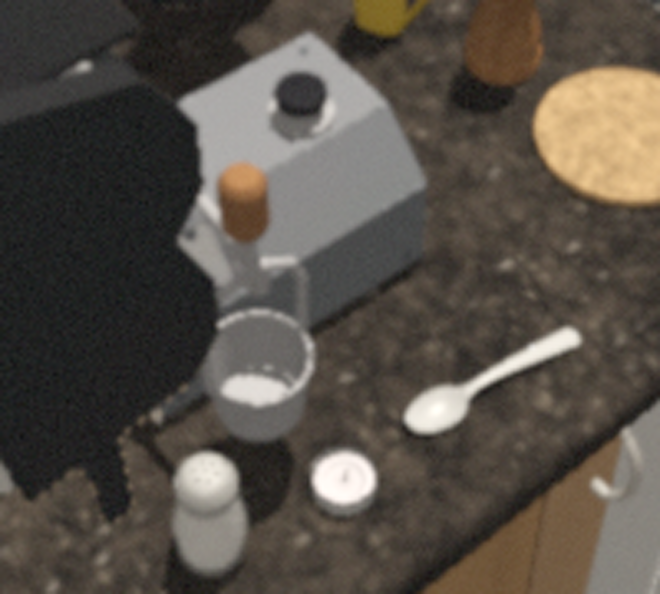

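Run:
```python
from h import *
P=lambda u,v,z:print((u,v),plane('top',(u,v),z))
print('cap');P(319,253,.14)
print('cap scene',plane('scene',(220+302/3.3,230+92/3.3),.14))
im=cv2.imread('pics/top0.png');hsv=cv2.cvtColor(im,cv2.COLOR_BGR2HSV)
m=cv2.inRange(hsv,(5,60,120),(25,255,255))
sub=np.zeros_like(m);sub[255:330,380:455]=m[255:330,380:455]
c=max(cv2.findContours(sub,0,1)[0],key=cv2.contourArea);e=cv2.fitEllipse(c);print('mat',e,plane('top',e[0],.009))
for k in (-1,1): print(plane('top',(e[0][0]+k*e[1][0]/2,e[0][1]),.009))
sub[:]=0;sub[295:325,235:265]=m[295:325,235:265]
c=max(cv2.findContours(sub,0,1)[0],key=cv2.contourArea);e=cv2.fitEllipse(c);print('knob top',e,plane('top',e[0],.251),plane('top',e[0],.24))
s=cv2.imread('pics/scene0.png');h2=cv2.cvtColor(s,cv2.COLOR_BGR2HSV);m2=cv2.inRange(h2,(3,90,80),(22,255,255));sub=np.zeros_like(m2);sub[270:312,275:310]=m2[270:312,275:310]
c=max(cv2.findContours(sub,0,1)[0],key=cv2.contourArea);r=cv2.minAreaRect(c);print(r)
print('tri',tri(ray('scene',r[0]),ray('top',e[0])), plane('scene',r[0],.23))
print('corners counter top z .116')
for u,v in [(106,52),(592,62),(586,250),(98,242)]: P(225+u/5,215+v/5,.116)
for u,v in [(586,348),(108,338)]: P(225+u/5,215+v/5,.07)
print('pepper');P(420,236,.14); print('salt');P(225+48/5,215+548/5,.09)
print('pouch top');P(410,193,.157)
print('cup rim');P(225+197/5,215+465/5,.095)
```

```text
cap
(319, 253) [0.5418 0.1432 0.14  ]
cap scene [0.5388 0.1458 0.14  ]
mat ((417.69256591796875, 289.9237060546875), (53.70267868041992, 54.59721374511719), 154.3013916015625) [ 0.4614 -0.084   0.009 ]
[ 0.4625 -0.0208  0.009 ]
[ 0.4603 -0.1474  0.009 ]
knob top ((249.77113342285156, 311.0499572753906), (11.877301216125488, 12.249371528625488), 9.558136940002441) [0.4295 0.2667 0.251 ] [0.4289 0.2688 0.24  ]
((293.0, 291.0), (22.0, 14.0), 90.0)
tri (array([0.4282, 0.2702, 0.2309]), np.float64(0.0007968982860820057)) [0.4285 0.2695 0.23  ]
corners counter top z .116
(246.2, 225.4) [0.606  0.3003 0.116 ]
(343.4, 227.4) [0.5978 0.091  0.116 ]
(342.2, 265.0) [0.5174 0.095  0.116 ]
(244.6, 263.4) [0.5239 0.3036 0.116 ]
(342.2, 284.6) [0.4763 0.0947 0.07  ]
(246.6, 282.6) [0.4835 0.3083 0.07  ]
pepper
(420, 236) [ 0.5738 -0.0669  0.14  ]
salt
(234.6, 324.6) [0.392  0.3309 0.09  ]
pouch top
(410, 193) [ 0.6613 -0.0462  0.157 ]
cup rim
(264.4, 308.0) [0.4277 0.2645 0.095 ]
```

Run:
```python
from h import *
for n in('scene','top'):
    E=np.array(calibration(n)['extrinsics']); print(n,-E[:3,:3].T@E[:3,3])
t=cv2.imread('pics/top0.png'); s=cv2.imread('pics/scene0.png')
cv2.imwrite('pics/rk.png',np.hstack([cv2.resize(t[100:440,40:230],(335,600)),cv2.resize(s[90:420,60:320],(460,584))[:,:].copy() if 0 else cv2.resize(s[90:420,60:320],(460,600))]))
```

```text
scene [0.011  0.5423 0.8182]
top [0.47   0.1167 1.0366]
```

View pics/rk.png

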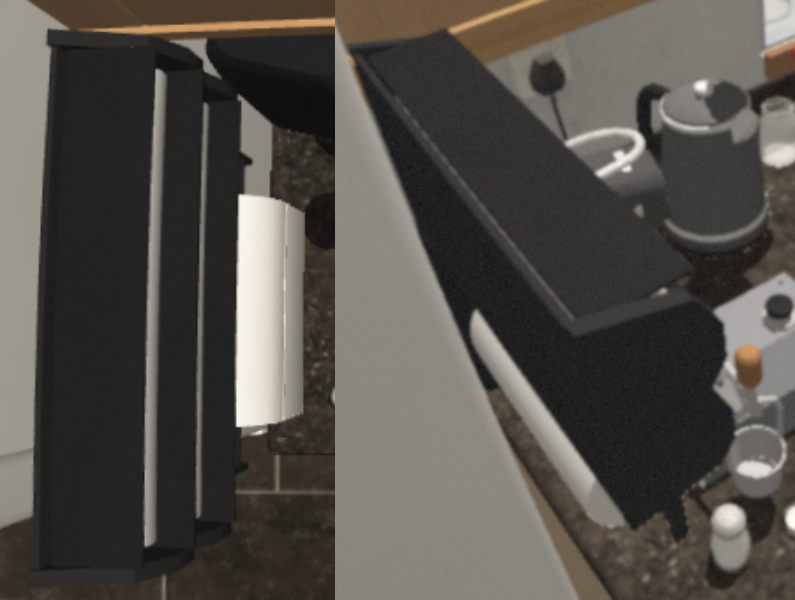

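Run:
```python
from h import *
print(tri(ray('top',(149,412)),ray('scene',(278,269))))
print(tri(ray('top',(173,397)),ray('scene',(285,335))))
print(tri(ray('top',(132,427)),ray('scene',(60+240/1.769,90+330/1.818))))
```

```text
(array([0.3047, 0.367 , 0.4535]), np.float64(0.0005327986984002321))
(array([0.2976, 0.3731, 0.3444]), np.float64(0.0014925164636266084))
(array([0.3078, 0.4157, 0.4782]), np.float64(0.07701341448982629))
```

Request:
play_rows --pt "-1 0 0 -40 0" --pt "-1 0 0 -80 -5" --pt "-1 -10 -12 -120 -12" --pt "-1 -35 -45 -120 -19" --pt "-1 -60 -78 -120 -26" --pt "-1 -85 -110 -120 -33" --pt "-1 -110 -142 -120 -40" --pt "-1 -135 -175 -120 -47"

```text
time_s: 0.82
position: [0.3122, -0.2906, 0.3511]
orientation: [[0.94, -0.342, 0.0], [-0.342, -0.94, 0.0], [0.0, -0.0, -1.0]]
contact_force: [0.5, -0.5, 0.1]
opening: 0.998
```

Request:
play_rows --pt "-1 3 -32 0 -7" --pt "-1 6 -64 0 -14" --pt "-1 9 -96 0 -21" --pt "-1 12 -128 0 -28" --pt "-1 15 -160 0 -35" --pt "-1 18 -192 0 -42" --pt "-1 20 -223 0 -49" --pt "-1 23 -253 0 -55"

```text
time_s: 1.48
position: [0.4216, -0.0614, 0.3512]
orientation: [[0.819, 0.574, -0.0], [0.574, -0.819, -0.0], [-0.0, 0.0, -1.0]]
contact_force: [1.0, -0.9, 0.4]
opening: 1.001
```

Request:
play_rows --pt "-1 15 -29 0 -7" --pt "-1 30 -58 0 -14" --pt "-1 45 -87 0 -21" --pt "-1 60 -116 0 -28" --pt "-1 75 -145 0 -35" --pt "-1 90 -175 0 -42" --pt "-1 105 -204 0 -49" --pt "-1 120 -233 0 -53"

```text
time_s: 2.15
position: [0.3867, 0.1984, 0.3511]
orientation: [[0.034, 0.999, -0.0], [0.999, -0.034, -0.0], [-0.0, -0.0, -1.0]]
contact_force: [1.1, -0.3, -0.9]
opening: 1.001
```

Run:
```python
from h import *
s=telemetry.read_state(); im=read_camera('wrist'); cv2.imwrite('pics/w1.png',im[:,:,::-1])
np.savez('pics/w1.npz',R=s['orientation'],t=s['position']); print(s['position'],s['orientation'],s['qpos'])
im=read_camera('top'); cv2.imwrite('pics/top1.png',im[:,:,::-1])
```

```text
[0.3867 0.1984 0.3511] [[ 0.0341  0.9994 -0.    ]
 [ 0.9994 -0.0341 -0.0001]
 [-0.0001 -0.     -1.    ]] [ 22.2876 -11.1555  80.1301  -0.0073 111.0291 -65.7591]
```

View pics/w1.png

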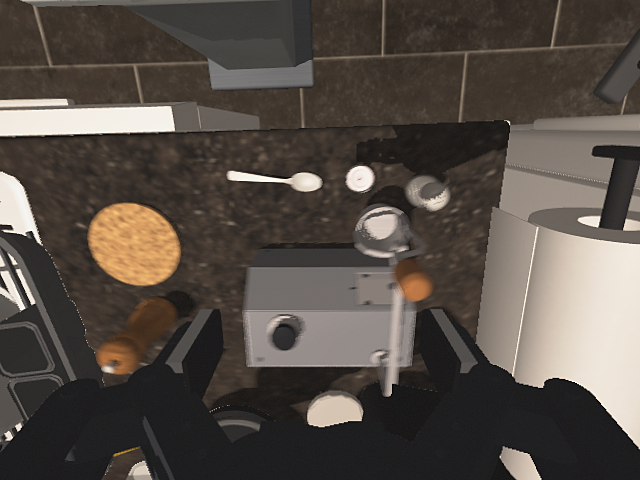

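Run:
```python
from h import *
d=np.load('pics/w1.npz');ps=(d['R'],d['t'])
im=cv2.imread('pics/w1.png');hsv=cv2.cvtColor(im,cv2.COLOR_BGR2HSV)
m=cv2.inRange(hsv,(5,90,80),(25,255,255))
def blob(x0,y0,x1,y1):
    s=np.zeros_like(m);s[y0:y1,x0:x1]=m[y0:y1,x0:x1]
    return max(cv2.findContours(s,0,1)[0],key=cv2.contourArea)
k=blob(380,250,440,310);r=cv2.minAreaRect(k);print('knob',r)
t=cv2.imread('pics/top0.png')
print(tri(ray('wrist',r[0],ps),ray('top',(249.8,311.05))),plane('wrist',r[0],.23,ps))
print(tri(ray('wrist',r[0],ps),ray('scene',(293,291))))
e=cv2.fitEllipse(blob(80,190,190,295));print('mat',e,plane('wrist',e[0],.009,ps))
print('rod',[plane('wrist',p,.198,ps) for p in [(397,300),(389,395)]])
cv2.imwrite('pics/w1z.png',cv2.resize(im[180:420,230:450],(660,720))[:600])
```

```text
knob ((411.26190185546875, 284.47076416015625), (43.332427978515625, 31.97344398498535), 22.249025344848633)
(array([0.4286, 0.27  , 0.2357]), np.float64(0.0008977458063538215)) [0.4314 0.272  0.23  ]
(array([0.4285, 0.2708, 0.2325]), np.float64(0.003042930878369376))
mat ((133.7564697265625, 243.80154418945312), (78.59784698486328, 96.93315124511719), 119.32905578613281) [ 0.4579 -0.0805  0.009 ]
rod [array([0.4628, 0.2679, 0.198 ]), array([0.5742, 0.2631, 0.198 ])]
```

View pics/w1z.png

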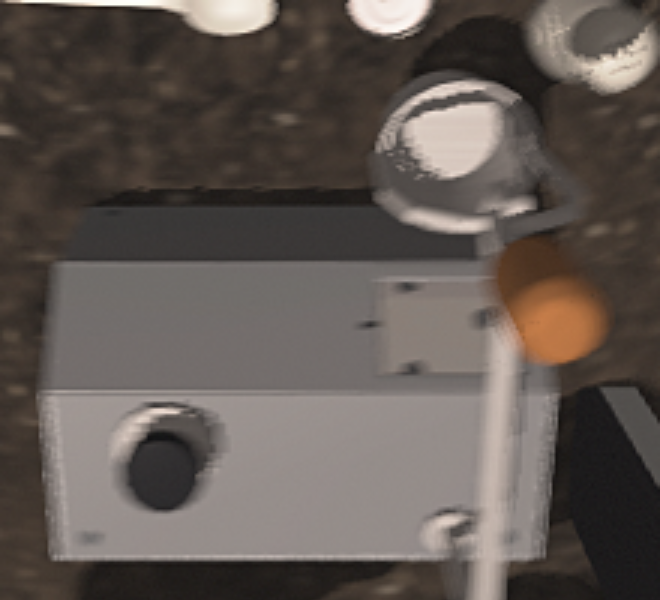

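Request:
play_rows --pt "-1 24 13 0 0" --pt "-1 49 26 10 0" --pt "-1 73 39 20 0" --pt "-1 73 39 50 0" --pt "-1 73 39 80 0" --pt "-1 73 39 105 0" --pt "-1 73 39 125 0" --pt "-1 73 39 139 0"

```text
time_s: 2.92
position: [0.4288, 0.2671, 0.2094]
orientation: [[0.042, 0.999, -0.003], [0.999, -0.042, -0.002], [-0.002, -0.003, -1.0]]
contact_force: [-0.0, 0.4, -0.9]
opening: 0.997
```

Run:
```python
from h import *
s=telemetry.read_state(); im=read_camera('wrist'); cv2.imwrite('pics/w2.png',im[:,:,::-1]); print(s['position'],s['contact_force'])
```

```text
[0.4288 0.2671 0.2094] [-0.0285  0.4232 -0.856 ]
```

View pics/w2.png

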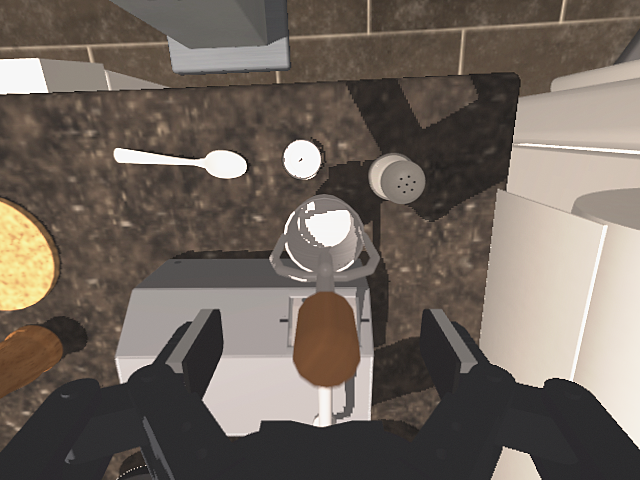

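Request:
play_rows --pt "0 0 0 0 0" --pt "0.5 0 0 0 0" --pt "1 0 0 0 0" --pt "1 0 0 0 0" --pt "1 0 0 0 0" --pt "1 0 0 0 0" --pt "1 0 0 0 0" --pt "1 0 0 0 0"

```text
time_s: 3.63
position: [0.4297, 0.2684, 0.2133]
orientation: [[0.04, 0.999, 0.002], [0.999, -0.04, 0.001], [0.001, 0.002, -1.0]]
contact_force: [-0.0, 0.9, 5.1]
opening: 0.285
```

Run:
```python
from h import *
s=telemetry.read_state(); im=read_camera('wrist'); cv2.imwrite('pics/w3.png',im[:,:,::-1]); print(s['position'],s['contact_force'],s['moment'],s['opening'])
```

```text
[0.4297 0.2684 0.2133] [-0.0105  0.9317  5.1205] [ 0.1743  0.0157 -0.0209] 0.2848524029817051
```

View pics/w3.png

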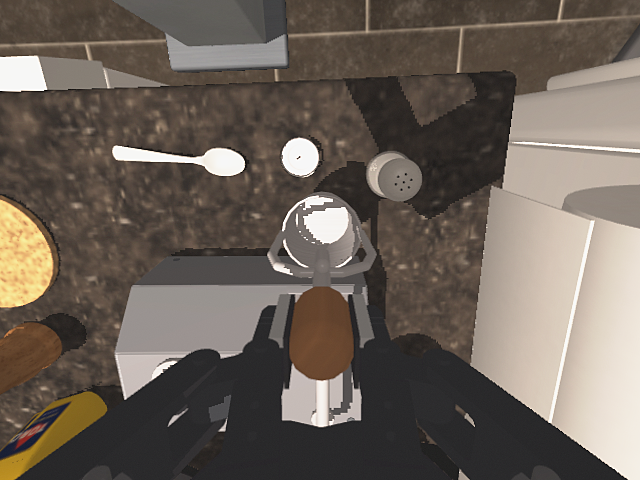

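Request:
play_rows --pt "1 0 0 -5 0" --pt "1 0 0 -10 0" --pt "1 0 0 -17 0" --pt "1 0 0 -24 0" --pt "1 0 0 -31 0" --pt "1 0 0 -38 0" --pt "1 0 0 -44 0" --pt "1 0 0 -46 0"

```text
time_s: 4.35
position: [0.4296, 0.2683, 0.2598]
orientation: [[0.041, 0.999, 0.002], [0.999, -0.041, 0.001], [0.001, 0.002, -1.0]]
contact_force: [0.2, -0.2, -1.1]
opening: 0.287
```

Run:
```python
from h import *
s=telemetry.read_state(); im=read_camera('wrist'); print(s['position'],s['contact_force'],s['moment'],s['opening'])
im2=read_camera('scene')
cv2.imwrite('pics/w4.png',np.hstack([cv2.resize(im,(400,300)),cv2.resize(im2[230:410,200:440],(400,300))])[:,:,::-1]);
```

```text
[0.4296 0.2683 0.2598] [ 0.173  -0.1955 -1.1152] [ 0.0144 -0.0281  0.0009] 0.2869895880219017
```

View pics/w4.png

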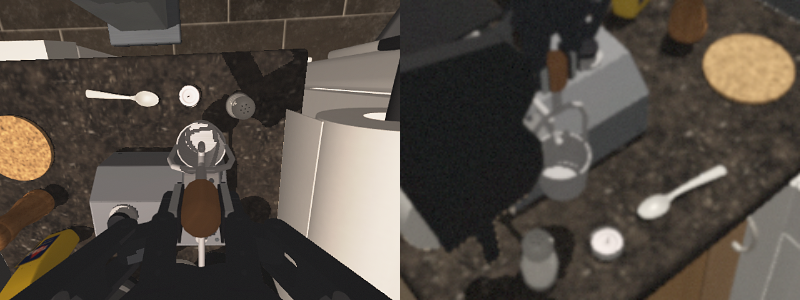

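Request:
play_rows --pt "1 0 -6 0 0" --pt "1 0 -13 0 0" --pt "1 0 -21 0 0" --pt "1 0 -29 0 0" --pt "1 0 -37 0 0" --pt "1 0 -44 0 0" --pt "1 0 -48 0 0" --pt "1 0 -48 0 0"

```text
time_s: 5.12
position: [0.3806, 0.2702, 0.2586]
orientation: [[0.04, 0.999, 0.0], [0.999, -0.04, 0.0], [0.0, 0.0, -1.0]]
contact_force: [0.5, -0.4, -1.9]
opening: 0.284
```

Run:
```python
from h import *
s=telemetry.read_state(); im=read_camera('wrist'); print(s['position'],s['contact_force'],s['moment'],s['opening'])
np.savez('pics/w5.npz',R=s['orientation'],t=s['position'])
cv2.imwrite('pics/w5.png',im[:,:,::-1])
```

```text
[0.3806 0.2702 0.2586] [ 0.5258 -0.4395 -1.9402] [ 0.0195 -0.0905  0.0222] 0.2836965426830564
```

View pics/w5.png

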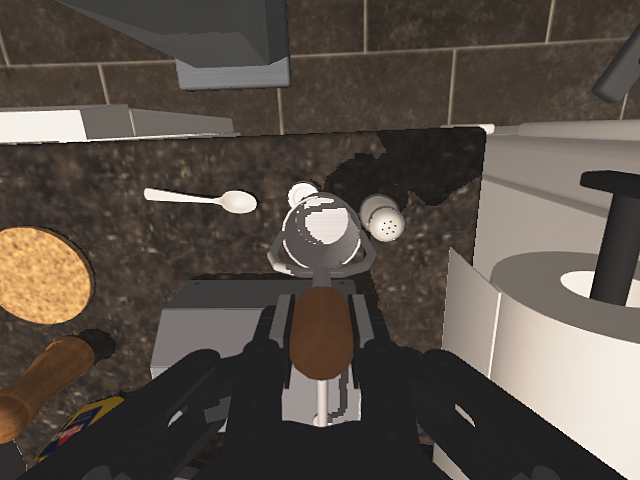

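Request:
play_rows --pt "1 -5 0 -15 0" --pt "1 -20 0 -30 0" --pt "1 -45 0 -40 0" --pt "1 -75 0 -40 0" --pt "1 -105 3 -40 0" --pt "1 -135 6 -40 0" --pt "1 -165 9 -40 0" --pt "1 -190 12 -40 0"

```text
time_s: 5.83
position: [0.3857, 0.0779, 0.2985]
orientation: [[0.041, 0.999, 0.001], [0.999, -0.041, -0.0], [-0.0, 0.001, -1.0]]
contact_force: [0.1, 0.2, -2.2]
opening: 0.281
```

Request:
play_rows --pt "1 -25 3 0 0" --pt "1 -50 6 0 0" --pt "1 -75 9 0 0" --pt "1 -100 12 0 0" --pt "1 -125 15 0 0" --pt "1 -145 18 0 0" --pt "1 -158 20 0 0" --pt "1 -162 20 0 0"

```text
time_s: 6.5
position: [0.3992, -0.0848, 0.2981]
orientation: [[0.043, 0.999, -0.0], [0.999, -0.043, -0.0], [-0.001, -0.0, -1.0]]
contact_force: [1.8, 1.0, -2.2]
opening: 0.283
```

Run:
```python
from h import *
s=telemetry.read_state(); im=read_camera('wrist'); print(s['position'],s['orientation'],s['contact_force'],s['opening'])
np.savez('pics/w6.npz',R=s['orientation'],t=s['position']);ps=(s['orientation'],s['position'])
im=np.ascontiguousarray(im[:,:,::-1])
cv2.imwrite('pics/w6.png',im)
hsv=cv2.cvtColor(im,cv2.COLOR_BGR2HSV);m=cv2.inRange(hsv,(8,60,100),(25,255,255));cv2.imwrite('pics/w6m.png',m)
```

```text
[ 0.3992 -0.0848  0.2981] [[ 0.0433  0.9991 -0.0004]
 [ 0.9991 -0.0433 -0.0005]
 [-0.0005 -0.0004 -1.    ]] [ 1.8051  0.9666 -2.1881] 0.28314198735141594
```

View pics/w6.png

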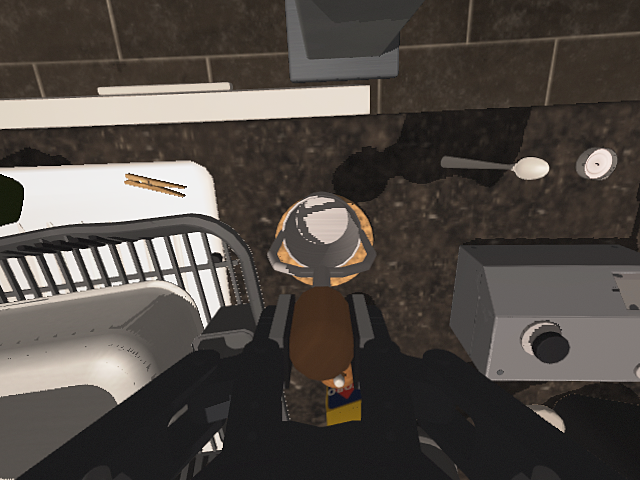

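Run:
```python
from h import *
d=np.load('pics/w6.npz');ps=(d['R'],d['t'])
im=cv2.imread('pics/w6.png');cv2.imwrite('pics/w6z.png',cv2.resize(im[180:300,260:390],(650,600)))
print(plane('wrist',(324,242),.009,ps))
for c in [(.4614,-.084),(.4579,-.0805),(.460,-.0825)]:
    print(c,proj('wrist',[[c[0]+.065*np.cos(a),c[1]+.065*np.sin(a),.009] for a in np.arange(4)*np.pi/2],ps).round(0).tolist())
```

```text
[ 0.4596 -0.0839  0.009 ]
(0.4614, -0.084) [[326.0, 288.0], [373.0, 241.0], [322.0, 194.0], [275.0, 245.0]]
(0.4579, -0.0805) [[328.0, 286.0], [376.0, 239.0], [325.0, 192.0], [277.0, 243.0]]
(0.46, -0.0825) [[327.0, 287.0], [374.0, 240.0], [323.0, 193.0], [276.0, 244.0]]
```

View pics/w6z.png

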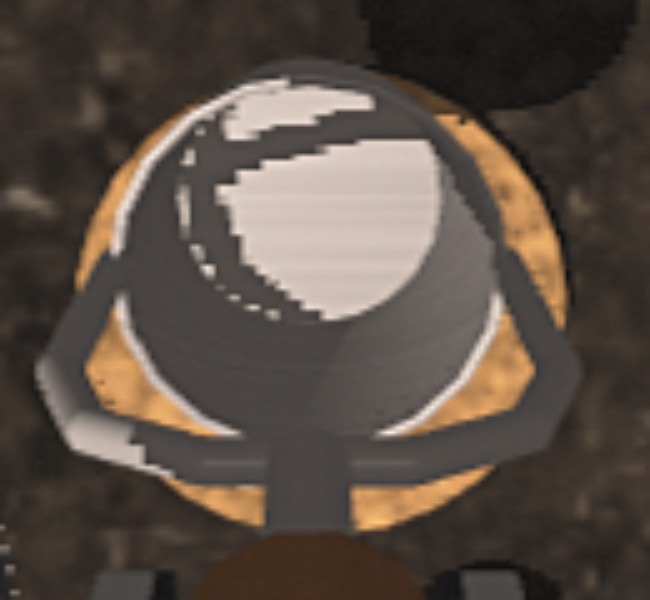

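Request:
play_rows --pt "1 1 15 0 0" --pt "1 2 30 10 0" --pt "1 3 45 30 0" --pt "1 4 57 55 0" --pt "1 4 61 80 0" --pt "1 4 61 97 0" --pt "1 4 61 107 0" --pt "1 4 61 112 0"

```text
time_s: 7.22
position: [0.4597, -0.0806, 0.1848]
orientation: [[0.04, 0.999, -0.002], [0.999, -0.04, 0.001], [0.001, -0.002, -1.0]]
contact_force: [0.1, 0.7, -2.1]
opening: 0.285
```

Request:
play_rows --pt "1 0 0 0 0" --pt "1 0 0 0 0" --pt "1 0 0 1 0" --pt "1 0 0 2 0" --pt "1 0 0 3 0" --pt "1 0 0 4 0" --pt "1 0 0 5 0" --pt "1 0 0 5 0"

```text
time_s: 7.88
position: [0.4601, -0.0814, 0.1811]
orientation: [[0.041, 0.999, -0.0], [0.999, -0.041, -0.0], [-0.0, -0.0, -1.0]]
contact_force: [-0.5, -0.3, -1.6]
opening: 0.287
```

Run:
```python
from h import *
s=telemetry.read_state(); im=read_camera('scene'); print(s['position'],s['orientation'],s['contact_force'],s['opening'])
im=im[:,:,::-1]
cv2.imwrite('pics/s7.png',cv2.resize(im[180:330,320:480],(640,600)))
```

```text
[ 0.4601 -0.0814  0.1811] [[ 0.0406  0.9992 -0.0003]
 [ 0.9992 -0.0406 -0.    ]
 [-0.     -0.0003 -1.    ]] [-0.4755 -0.3286 -1.6236] 0.287134228637871
```

View pics/s7.png

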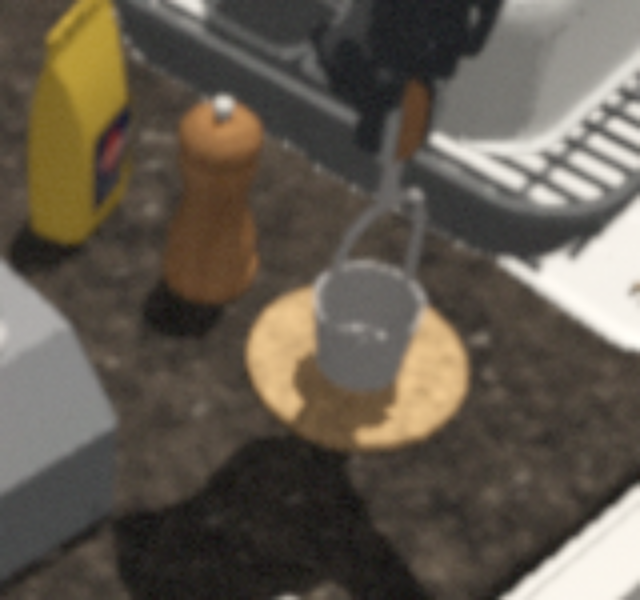

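Request:
play_rows --pt "1 0 0 0.5 0" --pt "1 0 0 1 0" --pt "1 0 0 1.5 0" --pt "1 0 0 2 0" --pt "1 0 0 2.5 0" --pt "1 0 0 3 0" --pt "1 0 0 3 0" --pt "1 0 0 3 0"

```text
time_s: 8.6
position: [0.4602, -0.0814, 0.1783]
orientation: [[0.041, 0.999, -0.0], [0.999, -0.041, -0.0], [-0.0, -0.0, -1.0]]
contact_force: [0.2, 0.1, -1.8]
opening: 0.285
```

Request:
play_rows --pt "1 0 0 0.5 0" --pt "1 0 0 1 0" --pt "1 0 0 1.5 0" --pt "1 0 0 2 0" --pt "1 0 0 2 0" --pt "1 0 0 2 0" --pt "1 0 0 2 0" --pt "1 0 0 2 0"

```text
time_s: 9.27
position: [0.4608, -0.0815, 0.178]
orientation: [[0.04, 0.999, 0.003], [0.999, -0.04, -0.001], [-0.001, 0.003, -1.0]]
contact_force: [-1.1, 1.4, 7.8]
opening: 0.285
```

Request:
play_rows --pt "1 0 0 -1 0" --pt "1 0 0 -1.2 0" --pt "1 0 0 -1.2 0" --pt "0.4 0 0 -1.2 0" --pt "0 0 0 -1.2 0" --pt "-0.4 0 0 -1.2 0" --pt "-0.8 0 0 -1.2 0" --pt "-1 0 0 -1.2 0"

```text
time_s: 9.93
position: [0.4601, -0.0814, 0.1772]
orientation: [[0.041, 0.999, -0.001], [0.999, -0.041, 0.0], [-0.0, -0.001, -1.0]]
contact_force: [-0.7, -0.7, -0.5]
opening: 0.851
```

Run:
```python
from h import *
s=telemetry.read_state(); im=read_camera('wrist'); print(s['position'],s['contact_force'],s['opening'])
im2=read_camera('scene')
cv2.imwrite('pics/w8.png',np.hstack([cv2.resize(im,(400,300)),cv2.resize(im2[180:330,300:500],(400,300))])[:,:,::-1]);
```

```text
[ 0.4601 -0.0814  0.1772] [-0.672  -0.7201 -0.5389] 0.8513313286482028
```

View pics/w8.png

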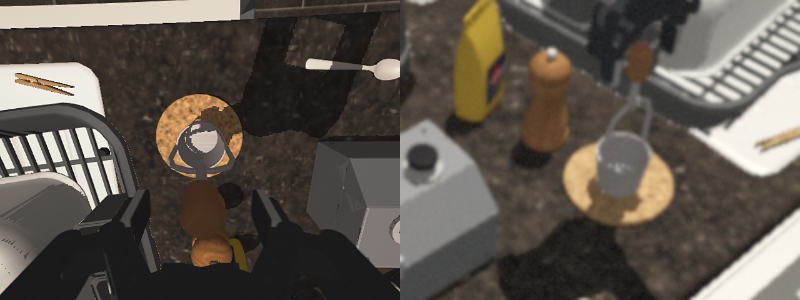

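Request:
play_rows --pt "-1 0 0 -5 0" --pt "-1 0 0 -20 0" --pt "-1 0 0 -50 0" --pt "-1 0 0 -85 0" --pt "-1 0 0 -115 0" --pt "0 20 -8 -130 0" --pt "1 50 -18 -130 0" --pt "1 80 -28 -130 0"

```text
time_s: 10.7
position: [0.4354, 0.0001, 0.3092]
orientation: [[0.043, 0.999, 0.003], [0.999, -0.043, -0.0], [-0.0, 0.003, -1.0]]
contact_force: [0.4, 0.7, 0.1]
opening: 0.606
```

Request:
play_rows --pt "1 35 -6 0 0" --pt "1 70 -12 0 0" --pt "1 105 -18 0 0" --pt "1 135 -24 0 0" --pt "1 165 -30 0 0" --pt "1 190 -36 0 0" --pt "1 200 -40 0 0" --pt "1 200 -40 0 0"

```text
time_s: 11.37
position: [0.4029, 0.2026, 0.3077]
orientation: [[0.037, 0.999, -0.0], [0.999, -0.037, 0.0], [0.0, -0.0, -1.0]]
contact_force: [0.0, 0.3, 0.6]
opening: 0.003
```

Run:
```python
from h import *
s=telemetry.read_state(); im=read_camera('wrist'); print(s['position'],s['orientation'],s['contact_force'],s['opening'])
np.savez('pics/w9.npz',R=s['orientation'],t=s['position'])
im2=read_camera('top')
cv2.imwrite('pics/w9.png',im[:,:,::-1]);cv2.imwrite('pics/top9.png',im2[:,:,::-1])
```

```text
[0.4029 0.2026 0.3077] [[ 0.0374  0.9993 -0.0001]
 [ 0.9993 -0.0374  0.0001]
 [ 0.0001 -0.0001 -1.    ]] [0.0213 0.2976 0.6393] 0.002604659020799075
```

View pics/w9.png

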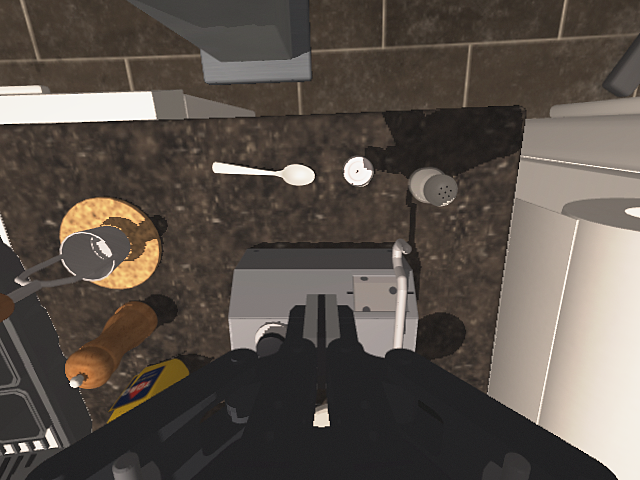

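View pics/top9.png

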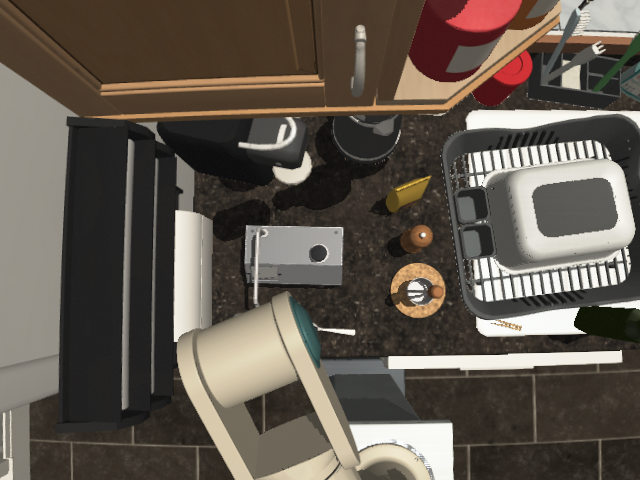

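Run:
```python
import cv2
im=cv2.imread('pics/w9.png');cv2.imwrite('pics/w9z.png',cv2.resize(im[255:335,335:435],(750,600),interpolation=cv2.INTER_CUBIC))
```

```text
(no output)
```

View pics/w9z.png

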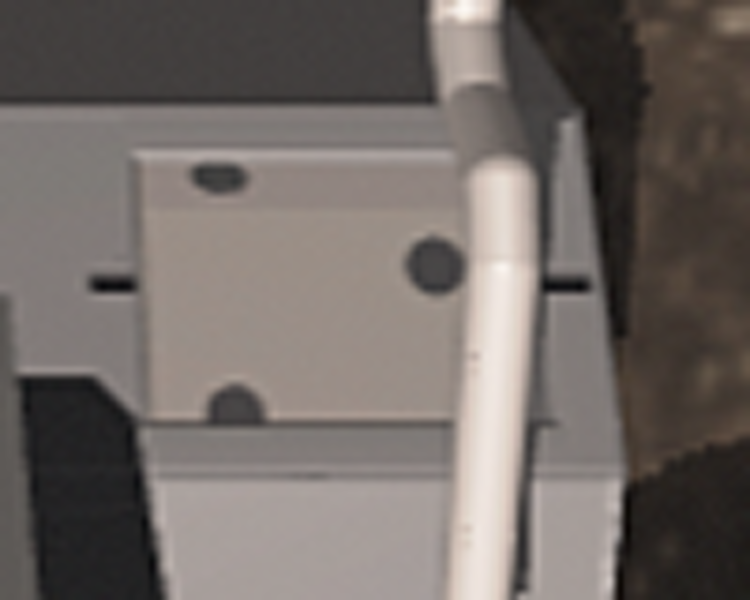

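Run:
```python
from h import *
d=np.load('pics/w1.npz');ps=(d['R'],d['t'])
print(plane('wrist',(230+163/3,180+470/3),.14,ps))
d=np.load('pics/w9.npz');ps=(d['R'],d['t'])
R=ps[0];p=np.array([.5403,.1445,.16]);print(R.T@(p-ps[1])*1000)
```

```text
[0.5379 0.1492 0.14  ]
[-52.9717 139.4626 147.66  ]
```

Request:
play_rows --pt "1 -15 15 0 0" --pt "1 -35 40 0 0" --pt "1 -45 70 15 0" --pt "1 -52 100 40 0" --pt "1 -52 130 70 0" --pt "1 -52 140 100 0" --pt "1 -52 140 125 0" --pt "1 -52 140 140 0"

```text
time_s: 12.13
position: [0.541, 0.1409, 0.1634]
orientation: [[0.044, 0.999, -0.005], [0.999, -0.044, -0.002], [-0.002, -0.005, -1.0]]
contact_force: [-0.9, -0.5, -0.3]
opening: -0.001
```

Run:
```python
from h import *
s=telemetry.read_state(); im=read_camera('wrist'); print(s['position'],s['orientation'],s['contact_force'],s['opening'])
np.savez('pics/w10.npz',R=s['orientation'],t=s['position'])
cv2.imwrite('pics/w10.png',im[:,:,::-1])
```

```text
[0.541  0.1409 0.1634] [[ 0.0435  0.999  -0.0053]
 [ 0.9991 -0.0435 -0.0015]
 [-0.0018 -0.0052 -1.    ]] [-0.8642 -0.483  -0.2831] -0.001169017651517675
```

View pics/w10.png

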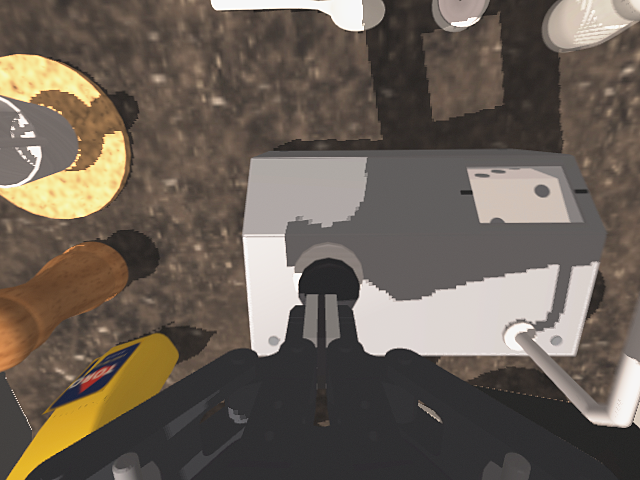

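Run:
```python
from h import *
d=np.load('pics/w10.npz');ps=(d['R'],d['t'])
for uv in [(330,258),(299,282),(360,282),(330,287)]: print(plane('wrist',uv,.14,ps))
im=cv2.imread('pics/w10.png');cv2.imwrite('pics/w10z.png',np.hstack([cv2.resize(im[230:330,270:390],(400,333)),cv2.resize(im[150:240,455:595],(400,257+76))]))
```

```text
[0.5218 0.1459 0.14  ]
[0.5346 0.1291 0.14  ]
[0.536  0.1611 0.14  ]
[0.5382 0.1453 0.14  ]
```

View pics/w10z.png

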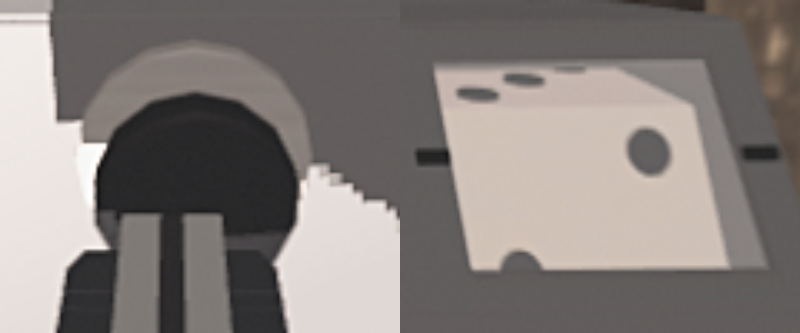

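Request:
play_rows --pt "1 0 -2 12 0" --pt "1 0 -2 22 0" --pt "1 0 -2 28 0" --pt "1 0 -2 33 0" --pt "1 0 -2 38 0" --pt "1 0 -2 42 0" --pt "1 0 -2 44 0" --pt "1 0 -2 44 0"

```text
time_s: 12.85
position: [0.5399, 0.1435, 0.1245]
orientation: [[0.041, 0.999, 0.002], [0.999, -0.041, -0.0], [-0.0, 0.002, -1.0]]
contact_force: [-1.0, -2.9, 5.2]
opening: 0.001
```

Request:
play_rows --pt "1 0 0 1 0" --pt "1 0 0 2 0" --pt "1 0 0 2.5 0" --pt "1 0 0 2.5 0" --pt "1 0 0 2.5 0" --pt "1 0 0 2.5 0" --pt "1 0 0 2.5 0" --pt "1 0 0 2.5 0"

```text
time_s: 13.52
position: [0.54, 0.1435, 0.1243]
orientation: [[0.04, 0.999, 0.003], [0.999, -0.04, -0.0], [0.0, 0.003, -1.0]]
contact_force: [-8.6, -4.4, 18.3]
opening: 0.006
```

```bash
cat > look.py <<'E'
from h import *
import sys
s=telemetry.read_state(); im=read_camera('wrist')[:,:,::-1]; print(s['time_s'],s['position'],s['contact_force'])
n=sys.argv[1]; y0=int(sys.argv[2]) if len(sys.argv)>2 else 130
cv2.imwrite(f'pics/{n}.png',im)
cv2.imwrite(f'pics/{n}z.png',cv2.resize(np.ascontiguousarray(im[y0:y0+150,440:640]),(800,600)))
E
python3 look.py p1
```

```text
13.5167 [0.54   0.1435 0.1243] [-8.6255 -4.3726 18.294 ]
```

View pics/p1.png

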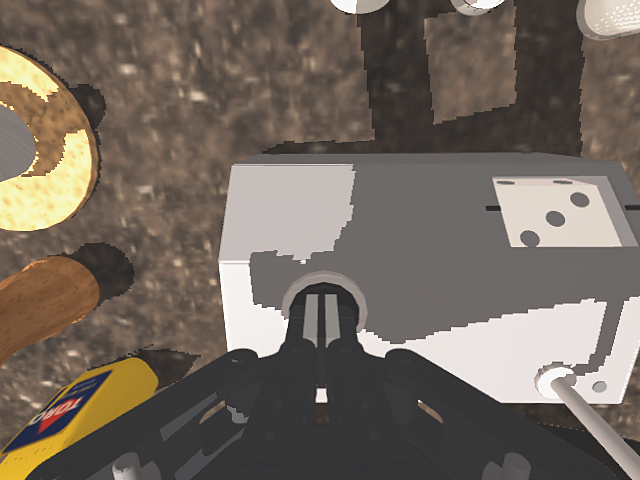

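Request:
play_rows --pt "1 0 0 -6 0" --pt "1 0 0 -14 0" --pt "1 0 0 -22 0" --pt "1 0 0 -28 0" --pt "1 0 0 -28 0" --pt "1 0 0 -28 0" --pt "1 0 0 -28 0" --pt "1 0 0 -28 0"

```text
time_s: 14.23
position: [0.539, 0.1436, 0.1482]
orientation: [[0.04, 0.999, -0.001], [0.999, -0.04, -0.0], [-0.0, -0.001, -1.0]]
contact_force: [-0.2, -0.6, 0.1]
opening: -0.002
```

```bash
python3 look.py p2
```

```text
14.2333 [0.539  0.1436 0.1482] [-0.2286 -0.5801  0.069 ]
```

View pics/p2.png

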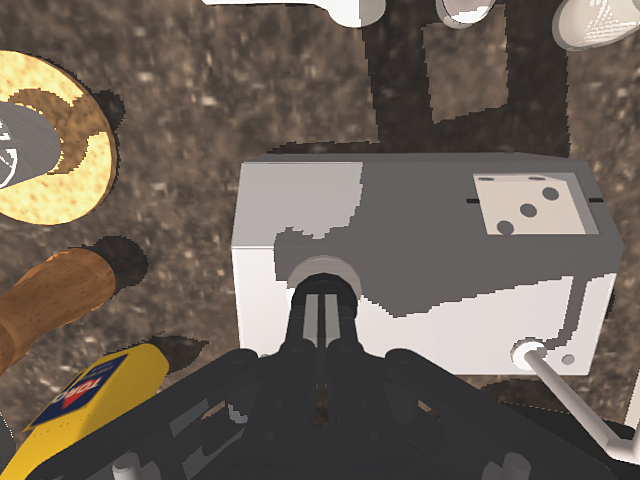

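Request:
play_rows --pt "1 0 0 5 0" --pt "1 0 0 11 0" --pt "1 0 0 17 0" --pt "1 0 0 22 0" --pt "1 0 0 25 0" --pt "1 0 0 27 0" --pt "1 0 0 27 0" --pt "1 0 0 27 0"

```text
time_s: 14.95
position: [0.5398, 0.1436, 0.1244]
orientation: [[0.041, 0.999, 0.002], [0.999, -0.041, 0.0], [0.0, 0.002, -1.0]]
contact_force: [-6.2, -2.2, 16.5]
opening: -0.003
```

Request:
play_rows --pt "1 0 0 -6 0" --pt "1 0 0 -14 0" --pt "1 0 0 -22 0" --pt "1 0 0 -27 0" --pt "1 0 0 -27 0" --pt "1 0 0 -27 0" --pt "1 0 0 -27 0" --pt "1 0 0 -27 0"

```text
time_s: 15.62
position: [0.539, 0.1435, 0.1482]
orientation: [[0.041, 0.999, -0.001], [0.999, -0.041, -0.0], [-0.0, -0.001, -1.0]]
contact_force: [0.1, 0.6, -0.5]
opening: -0.006
```

```bash
python3 look.py p3
```

```text
15.6167 [0.539  0.1435 0.1482] [ 0.0506  0.5566 -0.4798]
```

View pics/p3z.png

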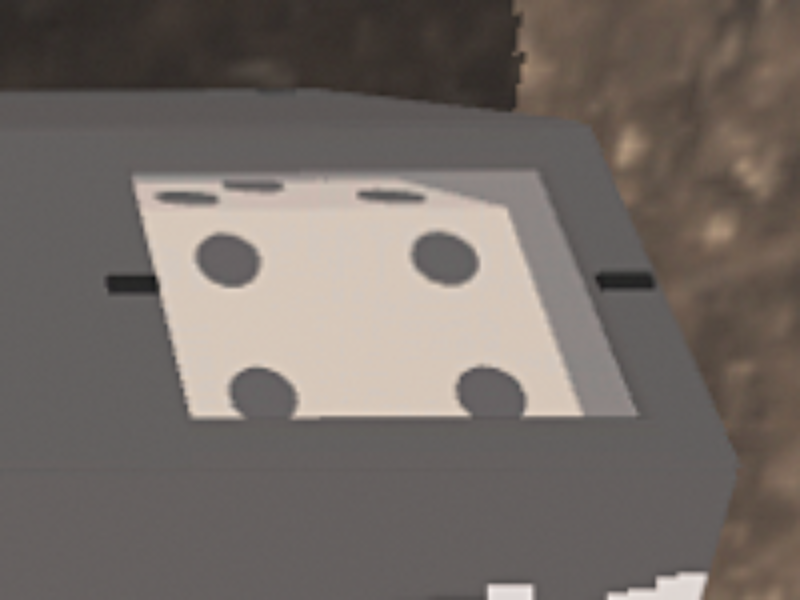

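Four shows, with the five's dots on the next face. Two more pushes.

Request:
play_rows --pt "1 0 0 5 0" --pt "1 0 0 11 0" --pt "1 0 0 17 0" --pt "1 0 0 22 0" --pt "1 0 0 25 0" --pt "1 0 0 27 0" --pt "1 0 0 27 0" --pt "1 0 0 27 0"

```text
time_s: 16.33
position: [0.5397, 0.1436, 0.1244]
orientation: [[0.04, 0.999, 0.002], [0.999, -0.04, 0.0], [0.0, 0.002, -1.0]]
contact_force: [-6.4, -1.2, 16.0]
opening: -0.001
```

Request:
play_rows --pt "1 0 0 -6 0" --pt "1 0 0 -14 0" --pt "1 0 0 -22 0" --pt "1 0 0 -27 0" --pt "1 0 0 -27 0" --pt "1 0 0 -27 0" --pt "1 0 0 -27 0" --pt "1 0 0 -27 0"

```text
time_s: 17.0
position: [0.539, 0.1435, 0.1482]
orientation: [[0.04, 0.999, -0.001], [0.999, -0.04, -0.0], [-0.0, -0.001, -1.0]]
contact_force: [-0.2, -0.1, -0.6]
opening: -0.005
```

```bash
python3 look.py p4
```

```text
17.0 [0.539  0.1435 0.1482] [-0.186  -0.0643 -0.6328]
```

View pics/p4z.png

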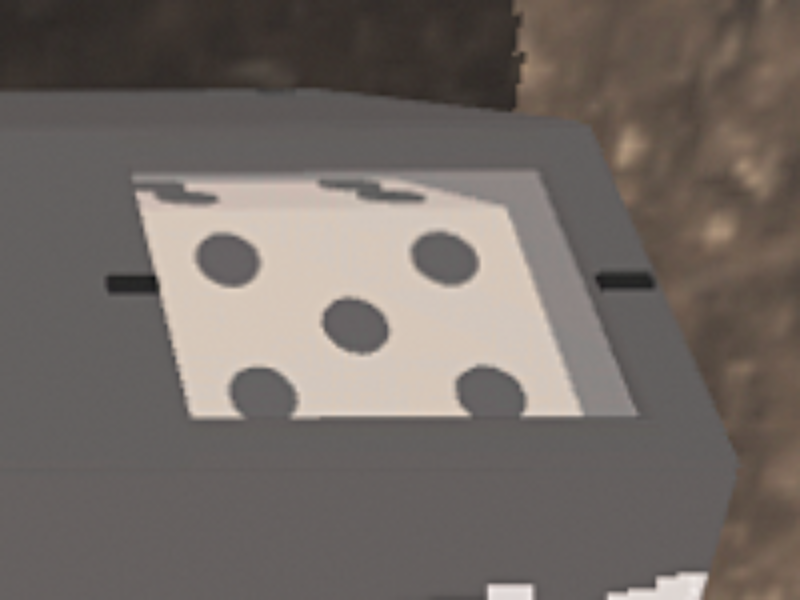

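Five. One more push.

Request:
play_rows --pt "1 0 0 5 0" --pt "1 0 0 11 0" --pt "1 0 0 17 0" --pt "1 0 0 22 0" --pt "1 0 0 25 0" --pt "1 0 0 27 0" --pt "1 0 0 27 0" --pt "1 0 0 27 0"

```text
time_s: 17.72
position: [0.5397, 0.1436, 0.1244]
orientation: [[0.04, 0.999, 0.002], [0.999, -0.04, 0.0], [0.0, 0.002, -1.0]]
contact_force: [-5.9, -1.5, 15.5]
opening: -0.0
```

Request:
play_rows --pt "1 0 0 -6 0" --pt "1 0 0 -14 0" --pt "1 0 0 -22 0" --pt "1 0 0 -27 0" --pt "1 0 0 -27 0" --pt "1 0 0 -27 0" --pt "1 0 0 -27 0" --pt "1 0 0 -27 0"

```text
time_s: 18.38
position: [0.539, 0.1435, 0.1482]
orientation: [[0.041, 0.999, -0.001], [0.999, -0.041, -0.0], [-0.0, -0.001, -1.0]]
contact_force: [-0.7, -0.6, 0.4]
opening: -0.0
```

```bash
python3 look.py p5
```

```text
18.3833 [0.539  0.1435 0.1482] [-0.75   -0.6083  0.4041]
```

View pics/p5z.png

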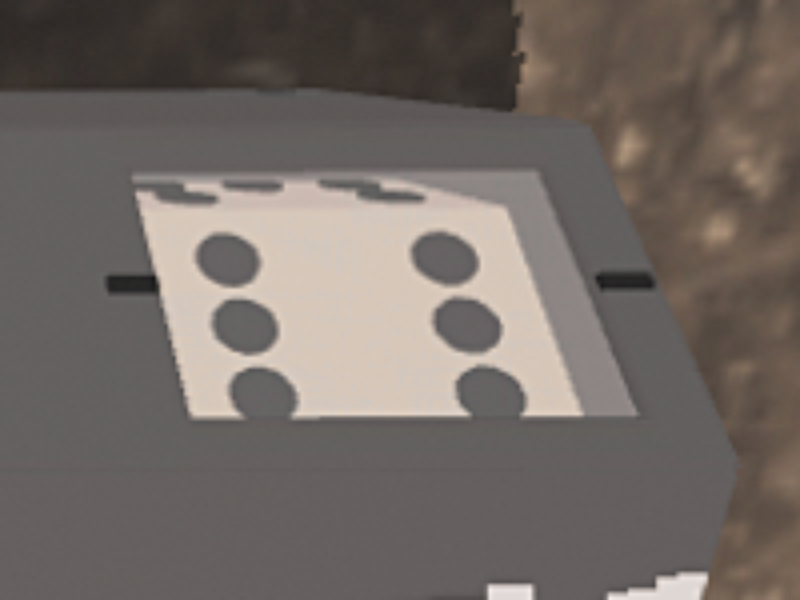

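Request:
play_rows --pt "1 0 0 -20 0" --pt "1 0 0 -50 0" --pt "1 0 0 -80 0" --pt "1 0 -20 -110 0" --pt "1 0 -50 -120 0" --pt "1 0 -85 -120 0" --pt "1 0 -115 -120 0" --pt "1 0 -130 -120 0"

```text
time_s: 19.1
position: [0.4072, 0.149, 0.2693]
orientation: [[0.04, 0.999, 0.0], [0.999, -0.04, 0.0], [0.0, 0.0, -1.0]]
contact_force: [0.1, 0.3, 0.5]
opening: -0.002
```

Request:
play_rows --pt "1 0 -10 0 0" --pt "1 0 -25 0 0" --pt "1 0 -30 0 0" --pt "1 0 -30 0 0" --pt "1 0 -30 0 0" --pt "1 0 -30 0 0" --pt "1 0 -30 0 0" --pt "1 0 -30 0 0"

```text
time_s: 19.77
position: [0.3799, 0.15, 0.2687]
orientation: [[0.041, 0.999, -0.001], [0.999, -0.041, -0.0], [-0.0, -0.001, -1.0]]
contact_force: [0.6, -0.4, -0.1]
opening: -0.0
```

```bash
python3 look.py f1 200
python3 - <<'E'
from h import *
a=read_camera('top')[:,:,::-1];b=read_camera('scene')[:,:,::-1]
cv2.imwrite('pics/ftop.png',a);cv2.imwrite('pics/fscene.png',b)
w=cv2.imread('pics/f1.png')
o=np.vstack([np.hstack([cv2.resize(w,(400,300)),cv2.resize(np.ascontiguousarray(w[230:330,330:463]),(400,300))]),np.hstack([cv2.resize(np.ascontiguousarray(a[180:345,225:445]),(400,300)),cv2.resize(np.ascontiguousarray(b[170:410,220:540]),(400,300))])])
cv2.imwrite('pics/final.png',o)
E
```

```text
19.7667 [0.3799 0.15   0.2687] [ 0.5995 -0.4083 -0.1495]
```

View pics/final.png

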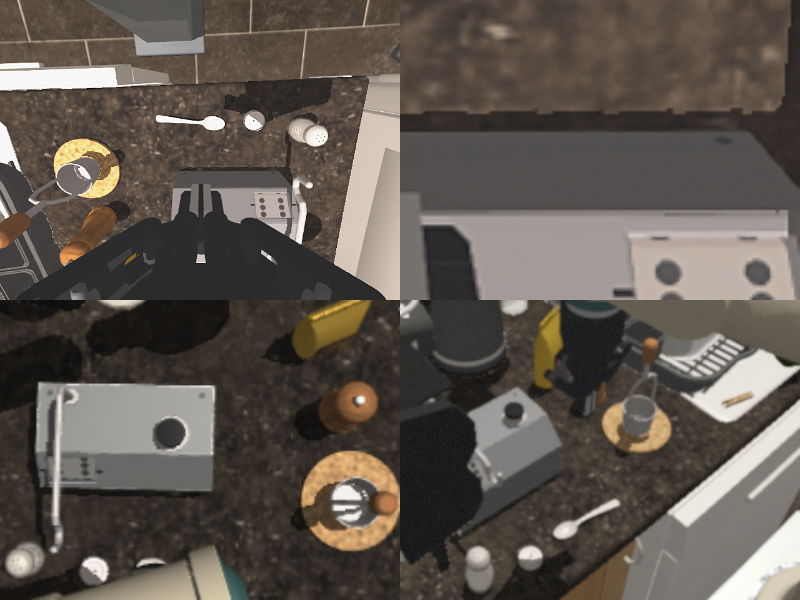

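Run:
```python
import cv2,numpy as np
w=cv2.imread('pics/f1.png');cv2.imwrite('pics/f1w.png',cv2.resize(w[290:365,390:490],(800,600),interpolation=cv2.INTER_CUBIC))
a=cv2.imread('pics/top0.png').astype(int);b=cv2.imread('pics/ftop.png').astype(int)
for n,(x0,y0,x1,y1) in dict(pouch=(380,170,435,215),pepper=(398,222,436,255),salt=(226,318,246,335),spoon=(298,318,320,335),candle=(268,320,286,336)).items(): print(n,np.abs(a-b)[y0:y1,x0:x1].mean().round(2))
```

```text
pouch 4.48
pepper 3.79
salt 8.62
spoon 63.46
candle 42.69
```

View pics/f1w.png

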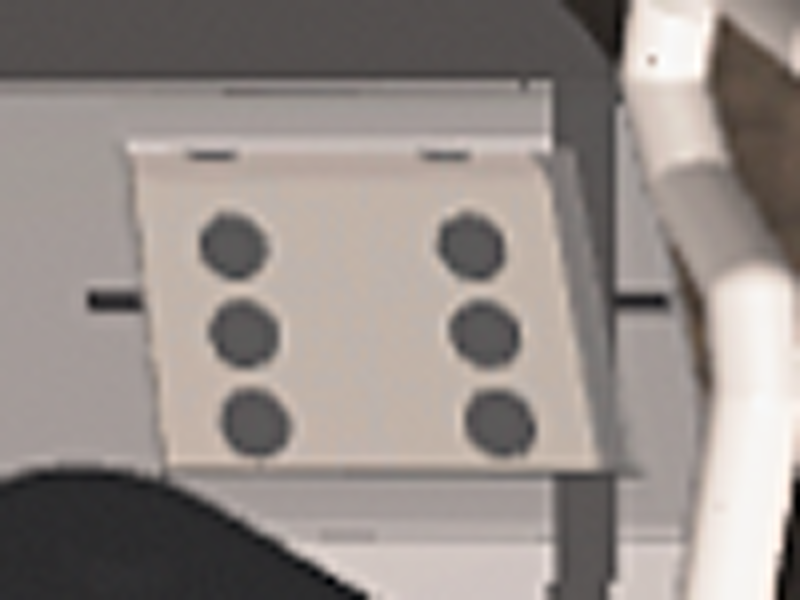

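```bash
python3 -c "
from station import workorder; print(workorder.sign_off())"
```

```text
the job is handed in; nothing more can be done
None
```

I took the measure off the hook, stood it on the mat and set the drum to six. The job was handed in at about 20 s.

- **Measure:** I lifted it about 46 mm, drew it about 48 mm straight forward, and set it on the mat. The wrist force stayed near the measure's own weight through the lift and draw. While gripping, the fingers pressed it down onto the hook with about 5 N, which went as soon as I lifted. The last pictures show it upright near the middle of the mat.
- **Drum:** It started between numbers. Four full pushes to the end stop (about 15–18 N each) showed 3, 4, 5 and then 6.
- **Final window check:** The plunger is up and six dots show. They sit slightly below the index marks in the wrist view, which I put down to the drum lying behind the window. Three, four and five showed the same offset after their own full pushes.
- **Rest of the worktop:** The pouch, pepper mill and salt matched the start pictures. The arm or its shadow hid the spoon and candle in the top-view comparison. By eye, both are where they were in the final wrist and scene views. The gripper was clear of everything at hand-in.

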